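# Raise the pastry case window to its mark

### The arm

A 7-joint arm with a two-finger parallel gripper is mounted at the origin on the work surface. World frame = base frame: x ahead of the robot, y to its left, z up, the work surface at z = 0. Lengths are in m, angles in rad, forces in N, time in s.
With the tool pointing down it reaches from about 0.35 to 0.9 m from the base axis. Payload 8.1 kg.
Tool frame: the origin (TCP) lies at the very end of the fingers, on their centre line; the grasp point (between the pads) lies 19 mm behind it; y points along the fingers, z is the direction in which the jaws open and shut, and the axes are right-handed (so a half turn about y gives the same grasp; the last joint's range is limited). The gripper opens to 85 mm and grips with 20 to 120 N. Pads are 22 mm wide; open, the fingers measure 114 mm over their backs; the gripper's body (76 mm by 85 mm) begins 54 mm behind the grasp point. The pads swing forward as they close: fully open they stand 13 mm farther back than shut.
Start: joints at [-1.263, 0.434, 0.025, 1.573, -0.012, 1.134, -0.075], TCP at [0.25, 0.573, 0.231] pointing down, gripper open.
Joint ranges: [-2.62, 2.62], [-0.44, 2.09], [-1.27, 1.32], [0.08, 2.57], [-1.32, 4.46], [0.12, 2], [-2.74, 2.74]. Speed limits (rad/s): [2.22, 2.22, 3.01, 3.01, 3.14, 3.14, 3.14].

### API

Orientations are given as a unit quaternion [x, y, z, w].
In Python, from cell import observe, capture, close_job, recognise, masks_of, pinpoint gives the robot as it stands.
- The arm moves only by the tool play_rows, never from a script. Its argument "increments" is a list of rows, each an object with "jaw": the opening, from 0 (shut) to 1 (fully open); "dp": the shift along the world's x, y, z in units of 50 mm (1.0 is 50 mm), a list of three; "delta_rot": the turn, a rotation vector about the world's x, y, z in units of 10 degrees (1.0 is 10 degrees), a list of three. In form: [{"jaw": jaw, "dp": [tx, ty, tz], "delta_rot": [ax, ay, az]}, ...]. A call has 1 to 8 rows; each row shifts and turns the commanded pose from where the row before left it; what a row does not reach is not made up. A row lasts 1/8 s, in which the tool goes at most 62.5 mm and 10.7 degrees, less where a joint would pass 70% of its speed; a pose out of reach is approached as far as the arm can. A call is refused whole if a number of a shift passes 1 or a number of a turn 1, either way. A call with a gripper value outside its range is refused whole. The fingers move at their own pace and stop on an object; the grip force is fixed at half the most. Time passes only in rows, so rows that do not move let the fingers close. It gives the time, the measured TCP pose, the force and the opening at its end, in the units of the state.
- observe(): the state, without advancing time (a new reading comes with each control period).
- capture(name): name is "side" or "top" or "wrist"; returns a dict with "pixels" (384x512x3 uint8, blue, green, red), "depth" (384x512 float32, m along the optical axis (not along the pixel's ray), 0 where there is no reading), "fx", "fy", "cx", "cy" (pixels), "R" (3x3) and "t" (3): a world point X has camera coordinates R X + t. Camera axes: x right, y down, z forward; pixel columns grow to the right and rows downward; lengths in m; the calibration is good to about 2 mm. A picture is of the moment at which its call begins.
- close_job(): hands the job in, once; it reports no verdict.
Trained networks look in the newest picture that a camera, given by its name, has taken for a name from the list of things; names that differ only in an ending like _2 or _b are one class to them, and where a whole thing is asked for, a point or a joint stands for the part that bears it (a point fixed in the world has none). Each returns a list of dicts, best first, with "confidence" (0 to 1); they miss things now and then, are a little off and sometimes report something else, mostly with a low value. They report only what shows in the picture. A call takes as long as a camera call.
- recognise(camera, label): "centre" ([x, y, z] in m, in the coordinates of the camera as it stood for that picture, good to about 4 mm: the middle of the surface that is visible of it).
- masks_of(camera, label): "region" (384x512 bool, what is visible of it).
- pinpoint(camera, label): "centre" ([x, y, z] in m, in the coordinates of the camera as it stood for that picture, good to about 4 mm: a listed point, or the origin of a listed thing).
The state is a dict: "time": time; "qpos": joint angles; "joint_velocities": joint speeds; "tau": joint torques, N m; "eef_pos": TCP position; "orientation": TCP orientation; "ft_force": force on the tool from outside, world axes, zero at the start; "wrist_torque": the same for the moment, N m; "finger_gap": finger opening in m.
Only numpy, scipy, OpenCV 4.12 (cv2) and the standard library are available. Lean on these libraries where they do the work, as an engineer would, in place of code of your own. Each camera call takes 0.05 s, during which the arm holds its last target.

### The job

Push the sliding window of the pastry display case up from beneath its black lip, with the fingertips or the outside of the fingers, until the whole red pointer stands within the height of the green band on the left rail, then leave it there and move clear. Do not grip the window or touch the yellow strip on top of the lip, so do not overshoot; leave the green marker and everything else on the counter where they are.

Things in the scene. Friction and masses are not known exactly. Their poses are not given: they have to be found in the camera images.
- case: Pastry display case, fixed: 440 wide (y), 250 deep, 352 mm high. Origin on the counter under its middle; x points to its back, y to its left seen from the robot, z up. Plinth 70 mm high, front face at x = -0.160; from its top front edge the window and rails lean back 35 degrees from vertical: up-slope direction (0.574, 0, 0.819) in the case's frame. Only x, y and yaw vary.
- sash: The sliding window: clear glass in an aluminium frame 392 mm wide, 166 mm tall along the slope. Origin at the middle of its foot; z points up the slope, x into the case. Slides along its z only, 0 (on the sill) to 165 mm up, starting 0 to 40 mm up. Counterweighted: 1 to 5 N along the slope moves it up; it stays where it is left. The black lip and yellow strip are part of it.
- lip_edge (a point): Middle of the outer lower edge of the black lip, the edge to push from beneath; at (-0.200, 0, 0.098) in the case's frame with the window shut. The lip is a ledge at the window's foot, 300 mm wide (y), 10 mm thick, 44 mm out from the frame, square to the glass, outward (-0.819, 0, 0.574) in the case's frame. Below it: free space to the counter, in front of the plinth.
- strip (a point): Middle of the yellow strip on the upper side of the lip, 34 x 290 x 2 mm, moving with it; it begins 8 mm in from the lip's outer edge. Not to be touched.
- pointer (a point): Outer end of the red pointer, a bar 6 mm high along the slope at the left end of the window's foot, reaching sideways past the left rail; moves with the window. The point is at mid-height of the bar; its z axis points up the slope.
- mark (a point): Middle of the green marker clip on the case's left rail, a band 22 mm high along the slope, beside the pointer's path. Its z axis points up the slope. Set 75 to 155 mm up the slope from the sill; stiff, leave it there.
- mug: Bystander: a blue mug, 80 mm across, 95 mm tall; origin at its underside centre. Leave it alone.
- carton: Bystander: a white and blue milk carton, 70 x 70 x 194 mm; origin at its underside centre. Leave it alone.
- sugar_jar: Bystander: a glass sugar jar, 56 mm across, 85 mm tall, in front of the case's left half; origin at its underside centre. Leave it alone.
- doughnut: Bystander: a pink doughnut lying flat, 80 mm across, 26 mm tall, in front of the case's right half; origin at its underside centre. Leave it alone.
- spatula: Bystander: a spatula 240 mm long lying on the counter; origin at its centre. Leave it alone.
- pastry_box: Bystander: a closed cardboard box, 120 x 120 x 60 mm; origin at its underside centre. Leave it alone.
- paper_cup: Bystander: a paper cup, 76 mm across, 100 mm tall; origin at its underside centre. Leave it alone.

How it is judged:
By the outcome, as a careful person would: the job done as asked, in the order asked, and still so for the second after the job is handed in, with the robot touching nothing.
It also fails if it takes over 40 s, if anything falls off the work surface, if the arm or the gripper's body presses on something with over 40 N, if the wrist force passes 120 N, or if a joint passes its speed limit or range.

## Working session

There is one attempt and no reset: what is moved stays moved. The work goes in short steps, Python scripts to look and compute and a tool call to move; the robot and the scene stay as the last step left them, time stands still between calls to the robot, and variables do not carry over. Pictures are saved under pics/ and viewed, and the job is handed in when it is done.

Besides the shell and the picture viewer there is one more tool, called after "Call:" as name(argument=value, ...), one argument or row to a line, values as JSON. play_rows: Moves the arm, as the interface text tells. Its arguments: {"type":"object","properties":{"increments":{"type":"array"}},"required":["increments"]}

```bash
mkdir -p pics; ls; python3 - <<'E'
from cell import *
import cv2,numpy as np
s=observe();print(s['time'],s['eef_pos'],s['orientation'],s['finger_gap'],s['ft_force'])
for n in ['side','top']:
    c=capture(n);cv2.imwrite(f'pics/{n}0.png',c['pixels'])
    R=np.array(c['R']);t=np.array(c['t'])
    print(n,'cam at',-R.T@t,'fwd',R[2])
    for l in ['case','sash','lip_edge','strip','pointer','mark','mug','carton','sugar_jar','doughnut','spatula','pastry_box','paper_cup']:
        for r in pinpoint(n,l)[:2]:
            print(l,round(r['confidence'],2),np.round(R.T@(np.array(r['centre'])-t),3))
E
```

```text
pics
0.0 [0.24941973 0.57249997 0.2305068 ] [ 0.69280711 -0.14432256  0.14417358 -0.69166704] 0.08522720357222853 [-0.09581802  0.0937732   0.09819965]
side cam at [-0.06441389 -0.57688788  0.80032149] fwd [ 0.5293332  0.5530102 -0.6434175]
sash 0.68 [0.644 0.054 0.095]
lip_edge 0.9 [0.602 0.054 0.127]
strip 0.66 [0.635 0.052 0.12 ]
pointer 0.96 [0.681 0.29  0.107]
pointer 0.71 [0.645 0.051 0.096]
mark 0.56 [0.708 0.287 0.143]
mug 0.83 [0.425 0.442 0.002]
carton 0.96 [ 0.621 -0.444  0.001]
sugar_jar 0.56 [0.545 0.226 0.001]
doughnut 0.67 [0.575 0.477 0.001]
spatula 0.96 [ 0.262  0.342 -0.002]
spatula 0.32 [ 0.424  0.446 -0.   ]
pastry_box 0.85 [0.572 0.479 0.002]
paper_cup 0.84 [ 0.399 -0.383 -0.   ]
paper_cup 0.36 [0.679 0.288 0.107]
top cam at [0.44512185 0.00434188 1.20000414] fwd [ 0.08652567  0.02185664 -0.99600984]
sash 0.67 [0.544 0.224 0.003]
sash 0.58 [0.647 0.051 0.095]
lip_edge 0.56 [0.608 0.056 0.121]
strip 0.58 [0.632 0.053 0.121]
pointer 0.57 [0.684 0.291 0.107]
mark 0.67 [0.706 0.284 0.144]
mug 0.91 [0.422 0.449 0.001]
carton 0.76 [ 0.622 -0.445  0.002]
carton 0.55 [0.575 0.481 0.003]
sugar_jar 0.53 [ 0.545  0.222 -0.002]
sugar_jar 0.22 [0.706 0.283 0.141]
doughnut 0.9 [ 0.535 -0.112  0.003]
spatula 0.96 [0.26  0.343 0.005]
pastry_box 0.86 [0.576 0.481 0.002]
pastry_box 0.46 [0.42  0.449 0.004]
paper_cup 0.78 [ 0.402 -0.383 -0.001]
```

View pics/side0.png

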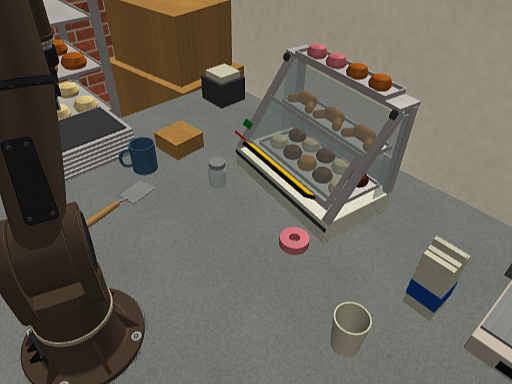

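View pics/top0.png

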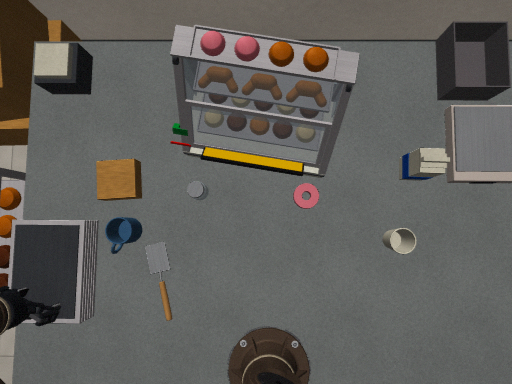

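The side picture shows the window slightly raised, with the yellow strip at (280,168), the red pointer at (240,135) and the green clip at (248,124). The jar (217,172) and doughnut (294,240) stand left and right of the approach lane. Next I'll measure the yaw and the pointer-to-mark gap.

```bash
cat > h.py <<'E'
from cell import *
import cv2,numpy as np
from scipy.spatial.transform import Rotation as Ro
def cloud(c,m):
    v,u=np.nonzero(m&(c['depth']>0));z=c['depth'][v,u]
    P=np.c_[(u-c['cx'])/c['fx']*z,(v-c['cy'])/c['fy']*z,z]
    return (P-np.array(c['t']))@np.array(c['R'])
def colours(c):
    h=cv2.cvtColor(c['pixels'],cv2.COLOR_BGR2HSV).astype(int);H,S,V=h[...,0],h[...,1],h[...,2]
    return {'strip':(H>20)&(H<32)&(S>180)&(V>120),'green':(H>50)&(H<80)&(S>150),'red':((H<6)|(H>174))&(S>170)&(V>80)}
def rep(n,yaw=None,c=None):
    c=c or capture(n);col=colours(c);out={}
    for k,near in [('strip',None),('green',None),('red',None)]:
        P=cloud(c,col[k])
        s=(P[:,0]>.5)&(P[:,0]<.85)&(P[:,1]>-.15)&(P[:,1]<.35)&(P[:,2]<.35)&(P[:,2]>.05)
        if k!='strip': s&=P[:,1]>.2
        P=P[s]
        if len(P)==0: continue
        out[k]=P
    return c,out
def slope(yaw): return np.array([.574*np.cos(yaw),.574*np.sin(yaw),.819])
E
python3 - <<'E'
from h import *
s=observe();R=Ro.from_quat(s['orientation']).as_matrix();print('tool y',R[:,1],'z',R[:,2])
for n in ['side','top']:
    c,o=rep(n)
    P=o['strip'];m=P.mean(0);u,sv,vt=np.linalg.svd(P[:,:2]-m[:2],full_matrices=0);d=vt[0]*np.sign(vt[0][1])
    yaw=np.arctan2(-d[0],d[1]);print(n,'strip',m,len(P),'yaw',np.degrees(yaw))
    sl=slope(yaw)
    for k in ['green','red']:
        if k in o: 
            q=o[k]@sl;print(k,len(q),o[k].mean(0).round(4),'slope mean/min/max',q.mean(),q.min(),q.max())
    R=np.array(c['R']);t=np.array(c['t'])
    for i in range(2):
      pp={l:(R.T@(np.array(pinpoint(n,l)[0]['centre'])-t)) for l in ['pointer','mark'] if pinpoint(n,l)}
      print({k:(v@sl).round(4) for k,v in pp.items()})
    im=c['pixels'];u0,v0=(200,90) if n=='side' else (150,100)
    cv2.imwrite(f'pics/{n}_z.png',cv2.resize(im[v0:v0+80,u0:u0+100],None,fx=7,fy=7,interpolation=cv2.INTER_NEAREST))
E
```

```text
tool y [-2.16607517e-05  1.72000085e-05 -1.00000000e+00] z [3.99387625e-01 9.16782158e-01 7.11762473e-06]
side strip [0.63007626 0.04185853 0.11841594] 275 yaw -9.302175420472063
green 56 [0.7079 0.2657 0.1364] slope mean/min/max 0.48803081126219144 0.47703465547079343 0.4977898530925903
red 21 [0.6777 0.2675 0.1035] slope mean/min/max 0.44389784190310616 0.4411157477630924 0.44617619957541005
{'pointer': np.float64(0.446), 'mark': np.float64(0.4869)}
{'pointer': np.float64(0.446), 'mark': np.float64(0.4869)}
top strip [0.63119202 0.0527429  0.12001983] 846 yaw -9.053524840386046
green 112 [0.7123 0.2667 0.1379] slope mean/min/max 0.49262660081755744 0.47860814381162853 0.5027102337083842
red 41 [0.6789 0.2695 0.1045] slope mean/min/max 0.4460654827853035 0.4416309284540614 0.4502376124172985
{'pointer': np.float64(0.4446), 'mark': np.float64(0.4945)}
{'pointer': np.float64(0.4446), 'mark': np.float64(0.4945)}
```

View pics/side_z.png

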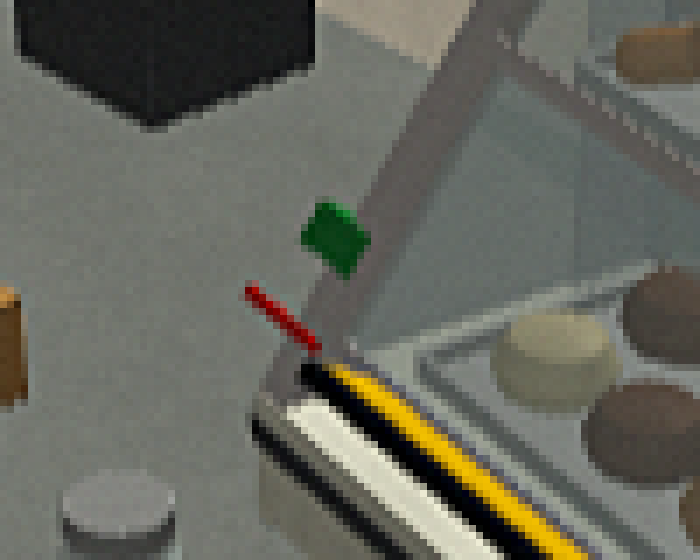

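Both cameras agree: the yaw is about -9.2°, the lip edge is near (0.604, 0.057, 0.124), and the pointer has to rise about 45 mm along the slope. I'll push with closed fingers tilted 45°. First move is the transit to the front of the case.

Call:
play_rows(
  increments=[
    {"jaw":0,"dp":[0.4,-0.9,0.1],"delta_rot":[0,0,0.2]},
    {"jaw":0,"dp":[0.4,-0.9,0.1],"delta_rot":[0,0,0.2]},
    {"jaw":0,"dp":[0.4,-0.9,0.1],"delta_rot":[0,0,0.2]},
    {"jaw":0,"dp":[0.4,-0.9,0.1],"delta_rot":[0,0,0.2]},
    {"jaw":0,"dp":[0.4,-0.9,0],"delta_rot":[0,0,0.2]},
    {"jaw":0,"dp":[0.4,-0.9,0],"delta_rot":[0,0,0.2]},
    {"jaw":0,"dp":[0.4,-0.9,0],"delta_rot":[0,0,0.2]},
    {"jaw":0,"dp":[0.4,-0.9,0],"delta_rot":[0,0,0]},
  ],
)

```text
time: 3.3
eef_pos: [0.4102, 0.2115, 0.2516]
orientation: [-0.704, 0.058, -0.059, 0.705]
ft_force: [1.0, 0.6, -0.0]
finger_gap: 0.0002
```

Call:
play_rows(
  increments=[
    {"jaw":0,"dp":[0.3,-0.6,0],"delta_rot":[-0.14,-0.89,0]},
    {"jaw":0,"dp":[0.3,-0.6,0],"delta_rot":[-0.14,-0.89,0]},
    {"jaw":0,"dp":[0.3,-0.6,0],"delta_rot":[-0.14,-0.89,0]},
    {"jaw":0,"dp":[0.3,-0.5,0],"delta_rot":[-0.14,-0.89,0]},
    {"jaw":0,"dp":[0.3,-0.5,0],"delta_rot":[-0.14,-0.89,0]},
    {"jaw":0,"dp":[0,0,0],"delta_rot":[0,0,0]},
  ],
)

```text
time: 4.05
eef_pos: [0.4776, 0.0792, 0.2503]
orientation: [0.685, 0.184, 0.301, -0.637]
ft_force: [-0.8, -1.0, -0.1]
finger_gap: 0.0
```

```bash
python3 - <<'E'
from h import *
s=observe();R=Ro.from_quat(s['orientation']).as_matrix();print(s['time'],s['eef_pos'],s['qpos'],'y',R[:,1],'z',R[:,2])
c=capture('side');cv2.imwrite('pics/side1.png',c['pixels'])
E
```

```text
4.05 [0.47764536 0.07923491 0.25030888] [-0.72691667 -0.0701374   0.06186086  2.4157032   1.10685131  0.58075153
 -0.16484906] y [ 0.63564808 -0.12077143 -0.76247347] z [ 0.17825513  0.98395761 -0.00724804]
```

View pics/side1.png

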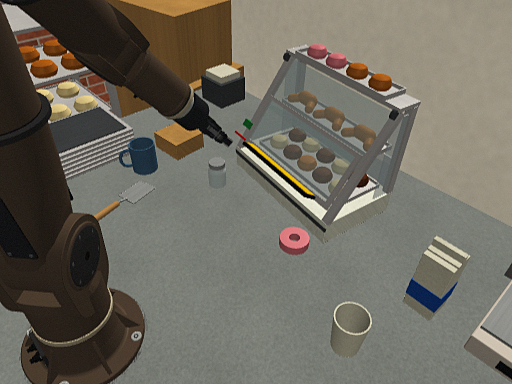

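The gripper is in front of the case, tilted about 50° below horizontal, with its tip at (230,142) in the picture. Next I'll lower it in beneath the lip, stopping about 20 mm short of contact.

Call:
play_rows(
  increments=[
    {"jaw":0,"dp":[0.25,-0.05,-0.48],"delta_rot":[0,0,0]},
    {"jaw":0,"dp":[0.25,-0.05,-0.48],"delta_rot":[0,0,0]},
    {"jaw":0,"dp":[0.25,-0.05,-0.48],"delta_rot":[0,0,0]},
    {"jaw":0,"dp":[0.25,-0.05,-0.48],"delta_rot":[0,0,0]},
    {"jaw":0,"dp":[0.3,-0.05,-0.34],"delta_rot":[0,0,0]},
    {"jaw":0,"dp":[0.3,-0.05,-0.34],"delta_rot":[0,0,0]},
    {"jaw":0,"dp":[0.3,-0.05,-0.34],"delta_rot":[0,0,0]},
    {"jaw":0,"dp":[0.3,-0.05,-0.3],"delta_rot":[0,0,0]},
  ],
)

```text
time: 5.1
eef_pos: [0.5912, 0.0603, 0.0892]
orientation: [0.685, 0.184, 0.303, -0.636]
ft_force: [1.2, 0.2, 1.1]
finger_gap: -0.0005
```

```bash
python3 - <<'E'
from h import *
s=observe();R=Ro.from_quat(s['orientation']).as_matrix();print(s['time'],s['eef_pos'],s['qpos'],'y',R[:,1],'z',R[:,2],s['ft_force'])
c=capture('side');cv2.imwrite('pics/side2.png',cv2.resize(c['pixels'][60:280,120:420],None,fx=2.6,fy=2.6))
E
```

```text
5.1 [0.59115077 0.06027873 0.08917132] [-0.44148794  0.44565965  0.01825116  2.39178857  2.21718186  0.47911858
 -1.19112904] y [ 0.63771677 -0.12188194 -0.76056697] z [ 0.17997912  0.98364746 -0.00672283] [1.18684867 0.23128962 1.07151617]
```

View pics/side2.png

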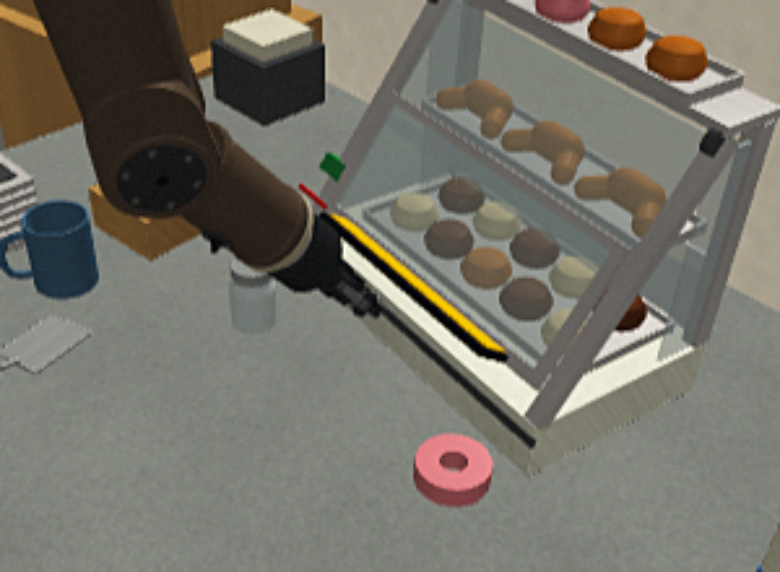

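Call:
play_rows(
  increments=[
    {"jaw":0,"dp":[0.09,-0.015,0.13],"delta_rot":[0,0,0]},
    {"jaw":0,"dp":[0.09,-0.015,0.13],"delta_rot":[0,0,0]},
    {"jaw":0,"dp":[0.09,-0.015,0.13],"delta_rot":[0,0,0]},
    {"jaw":0,"dp":[0.09,-0.015,0.13],"delta_rot":[0,0,0]},
    {"jaw":0,"dp":[0,0,0],"delta_rot":[0,0,0]},
  ],
)

```text
time: 5.78
eef_pos: [0.6072, 0.0576, 0.1162]
orientation: [0.684, 0.185, 0.302, -0.637]
ft_force: [-0.5, -1.1, -0.5]
finger_gap: 0.0001
```

```bash
cat >m.py <<'E'
from h import *
import sys
s=observe();print(s['time'],s['eef_pos'],s['ft_force'])
sl=slope(np.radians(-9.2))
for n in ['side','top']:
    c,o=rep(n)
    for k in ['green','red']:
        if k in o: 
            q=o[k]@sl;print(n,k,len(q),o[k].mean(0).round(4),'slope mid/min/max',((q.min()+q.max())/2).round(4),q.min().round(4),q.max().round(4))
    if n=='side': cv2.imwrite('pics/%s.png'%sys.argv[1],cv2.resize(c['pixels'][60:280,120:420],None,fx=2.6,fy=2.6))
    else: cv2.imwrite('pics/%s_t.png'%sys.argv[1],cv2.resize(c['pixels'][60:240,130:380],None,fx=3,fy=3))
E
python3 m.py p3
```

```text
5.775 [0.60718341 0.05764321 0.11616831] [-0.49213799 -1.07961738 -0.53068621]
side green 54 [0.7084 0.2657 0.1364] slope mid/min/max 0.488 0.4784 0.4976
top green 109 [0.7123 0.2665 0.1382] slope mid/min/max 0.491 0.4798 0.5023
top red 41 [0.6831 0.2673 0.1113] slope mid/min/max 0.4523 0.4475 0.4571
```

View pics/p3.png

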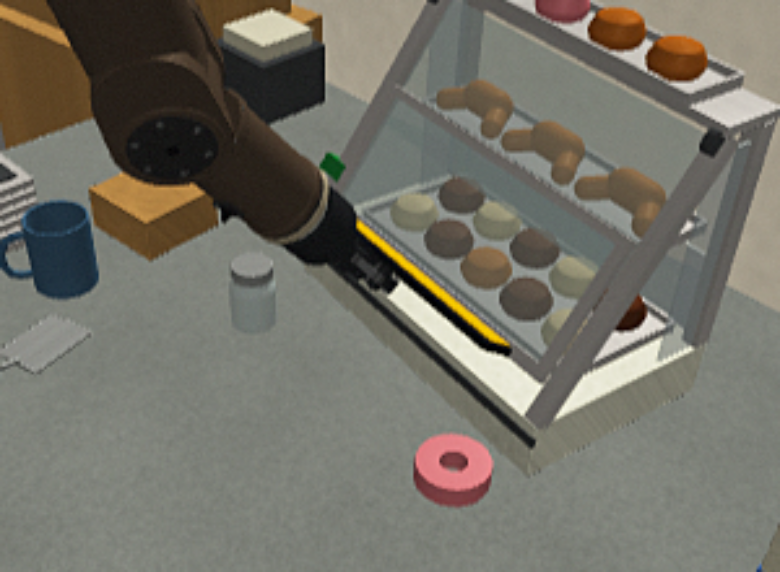

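View pics/p3_t.png

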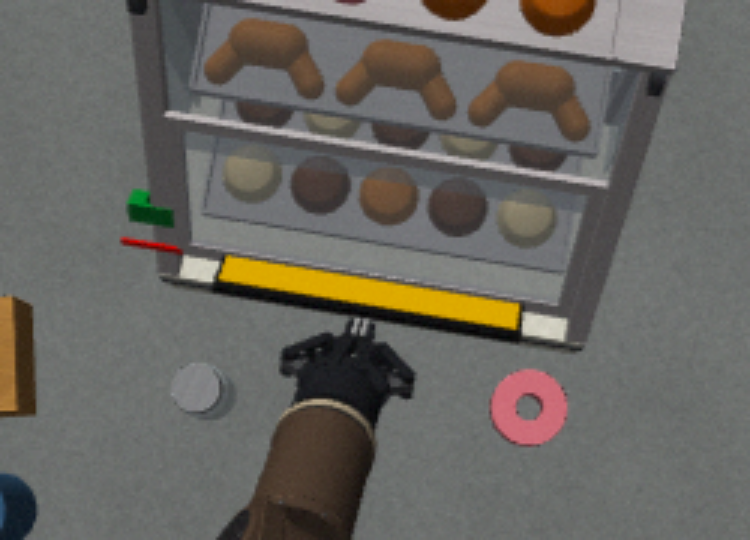

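Contact is made: the top view shows the pointer about 6 mm up, with roughly 38 mm left. The fingertips are under the lip edge at (360,325), well clear of the strip.

Call:
play_rows(
  increments=[
    {"jaw":0,"dp":[0.09,-0.015,0.13],"delta_rot":[0,0,0]},
    {"jaw":0,"dp":[0.09,-0.015,0.13],"delta_rot":[0,0,0]},
    {"jaw":0,"dp":[0.09,-0.015,0.13],"delta_rot":[0,0,0]},
    {"jaw":0,"dp":[0,0,0],"delta_rot":[0,0,0]},
  ],
)

```text
time: 6.38
eef_pos: [0.6206, 0.0551, 0.1351]
orientation: [0.684, 0.184, 0.302, -0.637]
ft_force: [0.6, 0.4, -0.5]
finger_gap: -0.0003
```

```bash
python3 m.py p4
```

```text
6.375 [0.62059126 0.05512268 0.1351428 ] [ 0.63815669  0.40165692 -0.47220116]
top green 104 [0.7128 0.2666 0.1385] slope mid/min/max 0.4913 0.4803 0.5023
top red 45 [0.6963 0.2655 0.1299] slope mid/min/max 0.4765 0.4727 0.4804
```

View pics/p4_t.png

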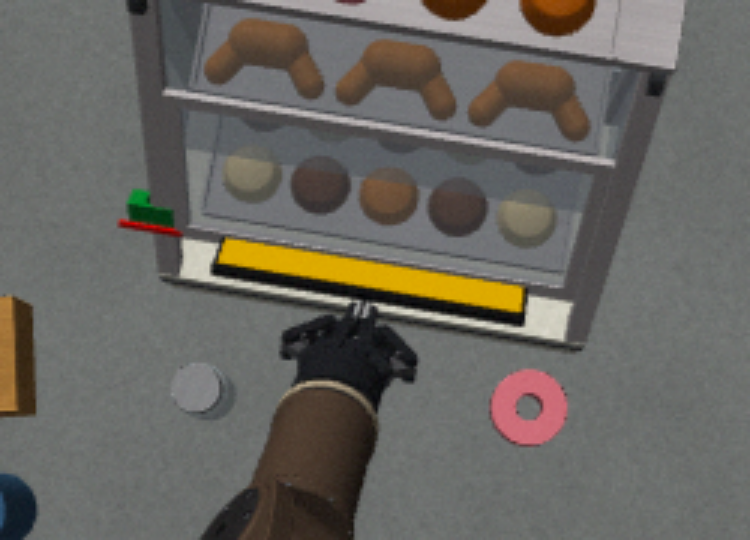

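Call:
play_rows(
  increments=[
    {"jaw":0,"dp":[0.068,-0.011,0.1],"delta_rot":[0,0,0]},
    {"jaw":0,"dp":[0.068,-0.011,0.1],"delta_rot":[0,0,0]},
    {"jaw":0,"dp":[0,0,0],"delta_rot":[0,0,0]},
  ],
)

```text
time: 6.85
eef_pos: [0.6276, 0.0539, 0.1453]
orientation: [0.684, 0.184, 0.302, -0.637]
ft_force: [-1.0, 0.8, -1.2]
finger_gap: 0.0
```

```bash
python3 m.py p5; python3 - <<'E'
from h import *
sl=slope(np.radians(-9.2))
c=capture('top');R=np.array(c['R']);t=np.array(c['t'])
for l in ['pointer','mark']:
  print([(l,round(r['confidence'],2),(R.T@(np.array(r['centre'])-t)).round(4),((R.T@(np.array(r['centre'])-t))@sl).round(4)) for r in pinpoint('top',l)])
cv2.imwrite('pics/z5.png',cv2.resize(c['pixels'][110:160,160:220],None,fx=10,fy=10,interpolation=cv2.INTER_NEAREST))
E
```

```text
6.85 [0.6275742  0.05391521 0.14531119] [-0.99411413  0.77682118 -1.24009333]
top green 64 [0.7179 0.2692 0.1406] slope mid/min/max 0.4966 0.4907 0.5026
top red 42 [0.7035 0.2642 0.14  ] slope mid/min/max 0.4887 0.4843 0.4931
[('pointer', 0.61, array([0.7053, 0.2864, 0.141 ]), np.float64(0.4888))]
[('mark', 0.63, array([0.7099, 0.2854, 0.1428]), np.float64(0.4931))]
```

View pics/z5.png

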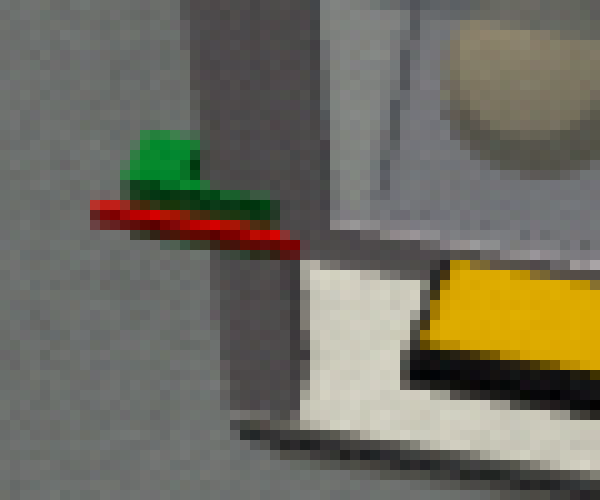

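View pics/p5.png

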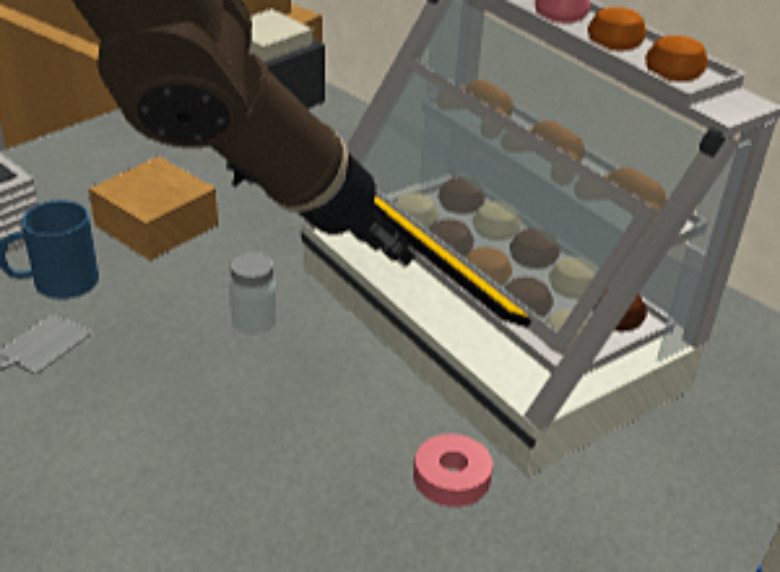

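The pointer is 2–3 mm below mid-band, and it now overlaps the clip in the top view (around (195,228) in the zoom). I'll nudge 2 mm more, then drop down-slope and back out.

Call:
play_rows(
  increments=[
    {"jaw":0,"dp":[0.023,-0.004,0.033],"delta_rot":[0,0,0]},
    {"jaw":0,"dp":[0,0,0],"delta_rot":[0,0,0]},
    {"jaw":0,"dp":[-0.11,0.02,-0.16],"delta_rot":[0,0,0]},
    {"jaw":0,"dp":[-0.22,0.04,-0.32],"delta_rot":[0,0,0]},
    {"jaw":0,"dp":[-0.3,0.05,0],"delta_rot":[0,0,0]},
    {"jaw":0,"dp":[-0.6,0.1,0.5],"delta_rot":[0,0,0]},
    {"jaw":0,"dp":[-0.6,0.1,0.7],"delta_rot":[0,0,0]},
    {"jaw":0,"dp":[-0.6,0.1,0.7],"delta_rot":[0,0,0]},
  ],
)

```text
time: 8.1
eef_pos: [0.5126, 0.0733, 0.2127]
orientation: [0.685, 0.185, 0.303, -0.636]
ft_force: [0.9, 0.7, 1.3]
finger_gap: -0.0002
```

```bash
python3 m.py p6; python3 - <<'E'
from h import *
for n,(u,v) in {'top':(160,110),'side':(210,95)}.items():
  c=capture(n)
  cv2.imwrite(f'pics/z6{n}.png',cv2.resize(c['pixels'][v:v+50,u:u+60],None,fx=10,fy=10,interpolation=cv2.INTER_NEAREST))
E
```

```text
8.1 [0.51262979 0.07330893 0.21265563] [0.93489451 0.74196983 1.25187036]
side green 29 [0.7086 0.2661 0.1363] slope mid/min/max 0.4879 0.4776 0.4982
side red 23 [0.7028 0.2624 0.1395] slope mid/min/max 0.488 0.4854 0.4905
top green 59 [0.7184 0.269  0.1406] slope mid/min/max 0.4967 0.4917 0.5017
top red 42 [0.7039 0.2661 0.1411] slope mid/min/max 0.489 0.4838 0.4943
```

View pics/p6.png

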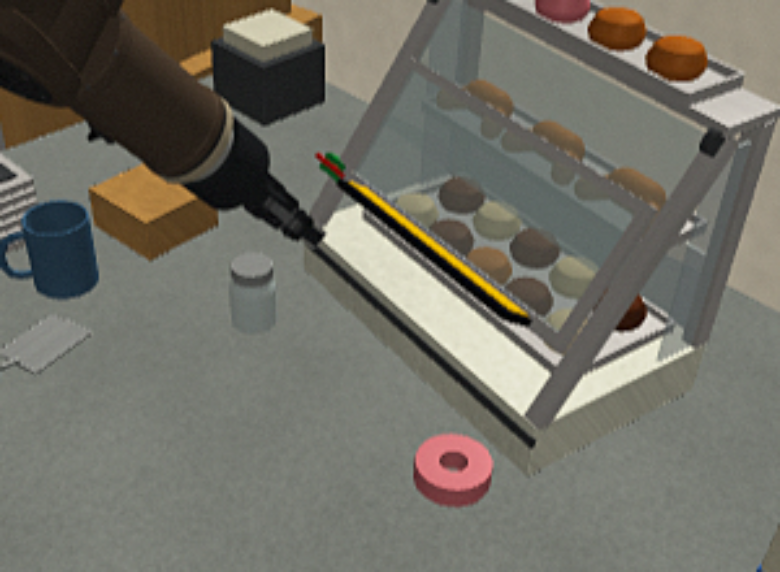

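View pics/z6side.png

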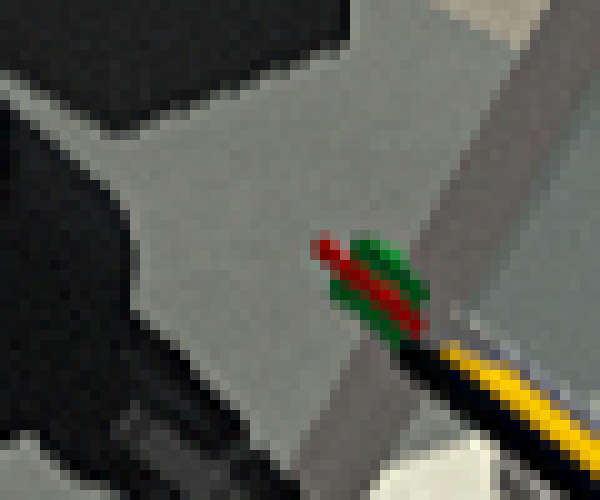

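View pics/z6top.png

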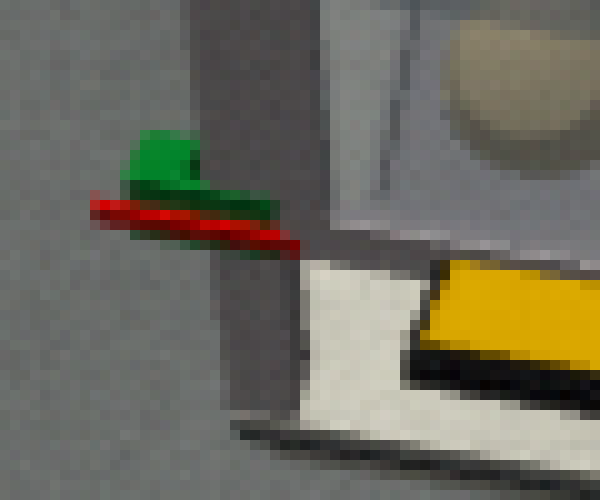

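The side view shows the red bar in the middle of the green band, with green visible above and below it (zoom about (370,290)). The slope positions are 0.488 for both pointer and mark in the side view, and 0.489 against 0.491 in the top view. The arm is clear, so I'm handing in.

```bash
python3 -c "
from cell import *
print(close_job(), observe()['time'])"
```

```text
the job is handed in; nothing more can be done
the job is handed in; nothing more can be done
```

I pushed the window up about 44 mm along the slope, with the closed fingers under the outer edge of the black lip, and the whole red pointer now stands within the green band. The fingers then dropped away down-slope and backed out.

**Pointer position:** In the last side view, pointer and band centre agree within 0.1 mm (0.4880 and 0.4879 m along the slope), with green showing above and below the bar. The top view puts the pointer about 2 mm low (0.489 against 0.491 m). The pointer partly hides the clip there, so I used the clip's earlier unobstructed top-view reading. Either way it is within the ±8 mm allowed.

**Clearance and time:** The arm stood clear in the last side picture, and the jar, doughnut, mug and box looked unmoved. I did not re-measure them or check the other objects again. In the pictures I viewed during the push, the fingers stayed off the yellow strip. The force readings at the end of each move stayed below about 2 N. The clock read about 8 s shortly before handing in.

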